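Turn a circuit module over on the probe stage and set the ring light

TASK

Turn the framed circuit module over on the stage, so that the face with the rows of flat contact pads is up and the module lies centred and square on the pedestal again; the slotted stand can hold it on edge while you change your grip, and it must not be dropped or let topple. Also set the ring-light dial to half, the long thick mark in the middle of its scale, and leave the loose things lying about where they are.

Things in the scene. Friction and masses are not known exactly. Their poses are not given: they have to be found in the camera images.
- module: flat framed circuit module, 90 (x) x 60 (y) x 10 mm (z), 0.10 to 0.20 kg: aluminium frame flush on both faces, board recessed inside. Origin at the slab's centre. +z face: black chips and white connector (up at the start); -z face: only rows of flat metal pads. May be gripped with 50 N across its 60 mm width. Starts flat on the pedestal.
- stage: fixed round aluminium chuck disc, 150 mm across, 18 mm thick, bearing a steel pedestal 74 (x) x 34 (y) mm with its flat top 60 mm above the table. Origin under the disc's middle, at table height. Goal: module lengthwise along x (either way round), its centre 65 mm over this origin; it overhangs by 13 mm on the long sides, where fingers fit.
- stand: fixed aluminium stand: base plate 110 (x) x 80 (y) x 8 mm bearing two jaws, each 34 mm wide in y and 14 mm thick in x, with a straight slot between them that runs along y, open at both ends. Origin under the base's middle, at table height; the slot is at x = 0.
- slot (a point): middle of the slot's floor, 8 mm above the table. Slot 13 mm wide, parallel up to 32 mm above the table, then flared lips to 40 mm, mouth about 27 mm. The module fits in standing on a 60 mm edge, broad faces towards x and -x of the stand, centre then 53 mm above the table; it may lean up to 8 degrees. x, y, z as for the stand.
- controller: grey ring-light controller box, fixed, 120 (x) x 110 (y) x 40 mm high, with the dial upright on the middle of its top. Origin under the middle of the box, on the table. The scale round the dial has eleven marks, 0.5 rad apart; the long thick middle mark lies in the +x direction from the dial's axis.
- dial (a joint): angle of the dial, rad, 0 to 5, growing clockwise seen from above. The dial's black pointer line stands at 2.5 minus this value, counter-clockwise from the controller's +x; at 2.5 it points at the long thick mark. Stays where it is left (friction 0.03 N m).
- dial_grip (a point): point on the dial's vertical axis, 63 mm above the table: the height to grip. The dial is an upright round aluminium knob, 41 mm across, gripped anywhere round it, its top at 75 mm; below 48 mm it has a 54 mm wide skirt.
- dial_mark (a point): the middle of the long thick mark on the scale, 38 mm from the dial's axis
- tweezers: bystander, leave it: steel tweezers lying flat, 120 mm long, 20 mm wide, 8 mm high; origin under the middle
- spare_board: bystander, leave it: small bare circuit board 50 x 36 x 5 mm lying on the table; not the one to turn; origin under the middle
- jar: bystander, leave it: amber glass jar, 48 mm across, 55 mm high; origin under the middle
- driver: bystander, leave it: screwdriver 150 mm long lying on the table; origin under its middle
- weight: bystander, leave it: plain steel cylinder, 44 mm across, 30 mm high; origin under the middle
- dish: bystander, leave it: open steel dish, 80 mm across, 22 mm high; origin under the middle
Mind the look-alikes: they are no part of the job. What is meant by the module is not blue or brown, and is the smaller of those in its own colour.

How it is judged:
At the end, for the whole second after the job is handed in: The module lies at rest flat on the stage's pedestal with its pad face (-z) up, its centre within 10 mm (along each stage axis) of the pedestal's centre and its length within 0.15 rad of the pedestal's; the dial stands within 0.12 rad of 2.5, its long middle mark (x of module in the frame of stage between -0.01 and 0.01 m and y of module in the frame of stage between -0.01 and 0.01 m and z of module in the frame of stage between 0.061 and 0.069 m and angle between module's own z axis and vertical above 3.04 rad and angle between the x axis of module and the x axis of stage, either way round below 0.15 rad and linear speed of module below 0.02 m/s and value of joint dial between 2.38 and 2.62 rad and velocity of joint dial between -0.05 and 0.05 rad/s); the robot touches nothing.
It fails at once if the module is dropped or topples: it moves faster than 0.7 m/s with no finger touching it (linear speed of module above 0.7 m/s and contact force between the fingers and module below 0.05 N).
It fails at once if a loose bystander is shifted by more than 30 mm (distance of any of tweezers, spare_board, jar, driver, weight, dish from where it was at the start of the episode above 0.03 m).
It also fails if it takes over 61 s, if anything falls off the work surface, if the arm or the gripper's body presses on something with over 40 N, if the wrist force passes 120 N, or if a joint passes its speed limit or range.

ROBOT

A 6-joint arm with a two-finger parallel gripper is mounted at the origin on the work surface. World frame = base frame: x ahead of the robot, y to its left, z up, the work surface at z = 0. Lengths are in m, angles in rad, forces in N, time in s.
With the tool pointing down it reaches from about 0.275 to 0.825 m from the base axis. Payload 4.9 kg.
Tool frame: the origin (TCP) lies on the front face of the gripper's body, between the roots of the fingers; the fingertips stand 73 mm ahead of it and the grasp point (between the pads) lies 54 mm ahead of it; x points along the fingers, y is the direction in which the jaws open and shut, and the axes are right-handed (so a half turn about x gives the same grasp; the last joint's range is limited). The gripper opens to 85 mm and grips with 20 to 120 N. Pads are 22 mm wide; open, the fingers measure 114 mm over their backs; the gripper's body (76 mm by 85 mm) begins 54 mm behind the grasp point. The pads swing forward as they close: fully open they stand 13 mm farther back than shut.
Start: joints at [1.147, 0.326, -0.193, 1.052, 0, 1.437], TCP at [0.157, 0.527, 0.304] pointing down, gripper open.
Joint ranges: [-2.65, 2.65], [-0.97, 1.79], [-1.3, 1.35], [-1.93, 2.1], [-1.47, 1.37], [-3.14, 3.14]. Speed limits (rad/s): [2.57, 2.57, 3.14, 3.14, 3.14, 3.14].

INTERFACE

Orientations are given as a 3x3 rotation matrix whose columns are the frame's x, y, z axes.
In Python, from bench import status, viewer, workorder gives the robot as it stands.
- The arm moves only by the tool carry_out, never from a script. Its argument "rows" is text: rows parted by semicolons, each of 7 numbers parted by spaces: the finger opening in cm, from 0 to 8.54, then the shift along the tool's x, y, z in cm, then the turn, a rotation vector about the tool's x, y, z in rad. In form: claw tx ty tz ax ay az; .... A call has 1 to 12 rows; each row is the pose to reach, as a shift and turn from the pose commanded when the call began, along the tool's axes at that moment; what a row does not reach only later rows make up. A row lasts 1/8 s, in which the tool goes at most 62.5 mm and 10.7 degrees, less where a joint would pass 70% of its speed; a pose out of reach is approached as far as the arm can. A call with a gripper value outside its range is refused whole. The fingers move at their own pace and stop on an object; "squeeze" is the grip in N (left out, the last holds). Time passes only in rows, so rows that repeat a pose let the fingers close. It gives the time, the measured TCP pose, the force and the opening at its end, in the units of the state.
- status.state(): the state, without advancing time (a new reading comes with each control period).
- viewer.grab_frame(name): name is "side" or "top" or "wrist"; returns a dict with "pixels" (400x640x3 uint8, red, green, blue), "depth" (400x640 float32, m along the optical axis (not along the pixel's ray), 0 where there is no reading), "camera_matrix" (3x3 intrinsics, pixels), "R" (3x3) and "t" (3): a world point X has camera coordinates R X + t; the wrist camera has in their place "T_tool_cam" (4x4, takes a point from camera to tool coordinates, whose origin is the TCP and whose axes are the tool frame's). Camera axes: x right, y down, z forward; pixel columns grow to the right and rows downward; lengths in m; the calibration is good to about 2 mm. A picture is of the moment at which its call begins: read the wrist's pose just before it.
- workorder.sign_off(): hands the job in, once; it reports no verdict.
The state is a dict: "time": time; "joint_positions": joint angles; "qd": joint speeds; "joint_efforts": joint torques, N m; "tcp_pos": TCP position; "tool_rot": TCP orientation; "contact_force": force on the tool from outside, world axes, zero at the start; "moment": the same for the moment, N m; "gripper_width": finger opening in m.
Only numpy, scipy, OpenCV 4.12 (cv2) and the standard library are available. Lean on these libraries where they do the work, as an engineer would, in place of code of your own. Each camera call takes 0.05 s, during which the arm holds its last target. There are 200 camera calls.

## Working session

There is one attempt and no reset: what is moved stays moved. The work goes in short steps, Python scripts to look and compute and a tool call to move; the robot and the scene stay as the last step left them, time stands still between calls to the robot, and variables do not carry over. Pictures are saved under pics/ and viewed, about 8 in all and at most 12, crops included, and the job is handed in when it is done.

Besides the shell and the picture viewer there is one more tool, called after "Request:" by a JSON object that holds its "name" and its "arguments". carry_out: Moves the arm, as the interface text tells. Its arguments: {"type":"object","properties":{"rows":{"type":"string"},"squeeze":{"type":"number"}},"required":["rows"]}

```bash
ls; mkdir -p pics; python3 - <<'E'
from bench import status, viewer
import cv2, numpy as np, pickle
s=status.state(); print(s)
d={}
for n in ("top","side","wrist"):
    f=viewer.grab_frame(n); d[n]=f
    cv2.imwrite(f"pics/{n}0.png",f["pixels"][:,:,::-1])
    print(n,f["camera_matrix"],f.get("R"),f.get("t"),f.get("T_tool_cam"))
pickle.dump((s,d),open("f0.pkl","wb"))
E
```

```text
pics
{'time': 0.0, 'joint_positions': array([ 1.14682158e+00,  3.26914276e-01, -1.93565944e-01,  1.05201240e+00,
        3.19045929e-05,  1.43658774e+00]), 'qd': array([ 1.29984747e-03,  1.57820090e-03,  1.37496620e-03, -5.04293876e-04,
        2.13344020e-03, -4.98390305e-06]), 'joint_efforts': array([ 1.85971062e-04, -4.43399298e+01,  2.62441152e+01,  1.54434488e-02,
       -2.63340871e-05,  5.55184229e-06]), 'tcp_pos': array([0.1569494 , 0.52665951, 0.30312467]), 'tool_rot': array([[-7.26909879e-04,  2.85727561e-01,  9.58310614e-01],
       [-1.53297537e-03,  9.58309422e-01, -2.85728369e-01],
       [-9.99998561e-01, -1.67676534e-03, -2.58591272e-04]]), 'contact_force': array([0.07280039, 0.33757496, 0.89657808]), 'moment': array([-0.0255145 , -0.0158159 ,  0.01590803]), 'gripper_width': 0.08545857137618405}
top [[376.26351095   0.         319.82753601]
 [  0.         376.26351095 196.17422135]
 [  0.           0.           1.        ]] [[-0.00721337 -0.99931707 -0.03624023]
 [-0.98217694  0.01388734 -0.18744491]
 [ 0.18782017  0.03424221 -0.98160636]] [0.02181151 0.50010776 0.9193472 ] None
side [[417.99223515   0.         314.0588922 ]
 [  0.         417.99223515 198.12499189]
 [  0.           0.           1.        ]] [[ 0.94595767 -0.32428581 -0.00167472]
 [-0.20944984 -0.60701655 -0.76659094]
 [ 0.24757798  0.72551335 -0.64213357]] [-0.49755105  0.14846129  1.24908146] None
wrist [[347.59954932   0.         323.07953931]
 [  0.         347.59954932 207.59970413]
 [  0.           0.           1.        ]] None None [[-3.47249146e-04 -2.75717899e-01  9.61238534e-01 -7.03216669e-02]
 [ 9.99999929e-01  4.77285388e-05  3.74942037e-04 -5.88314904e-04]
 [-1.49256741e-04  9.61238596e-01  2.75717863e-01 -7.09069613e-02]
 [ 0.00000000e+00  0.00000000e+00  0.00000000e+00  1.00000000e+00]]
```

View pics/top0.png

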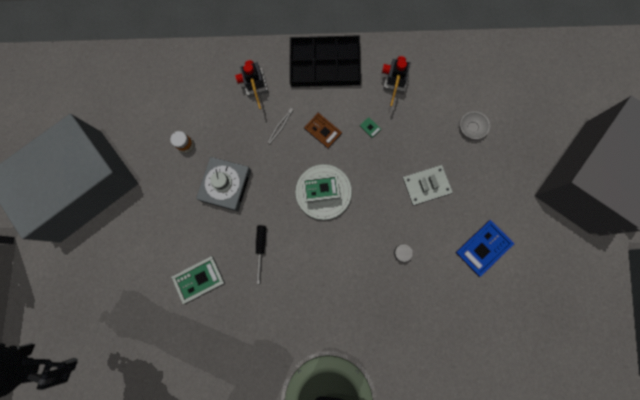

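View pics/side0.png

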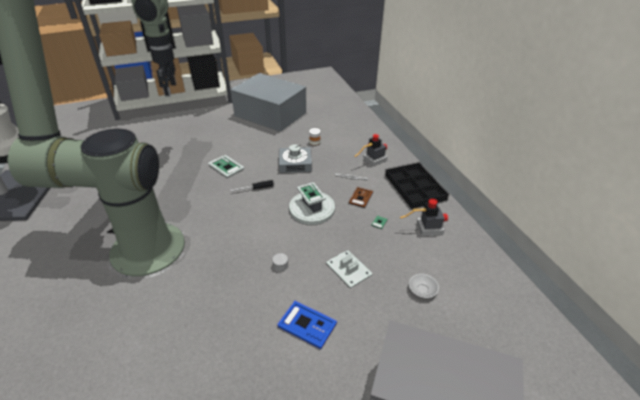

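Green framed boards: one at (323,188) on the round stage, and a larger one at (197,280) lying on the table. The blue one (485,248) and brown one (323,130) are ruled out. The small green board (370,127) is the spare. The one on the stage fits; I'll enlarge it and measure.

```bash
cat > h.py <<'E'
import numpy as np, cv2, pickle
from scipy.spatial.transform import Rotation as Ro
def cast(f,uv,z,s=None):
    """pixels -> world points on plane height z"""
    uv=np.atleast_2d(uv).astype(float); K=f["camera_matrix"]
    r=np.c_[uv,np.ones(len(uv))]@np.linalg.inv(K).T
    if "T_tool_cam" in f and f["T_tool_cam"] is not None:
        T=f["T_tool_cam"]; R=s["tool_rot"]@T[:3,:3]; c=s["tool_rot"]@T[:3,3]+s["tcp_pos"]
        d=r@R.T
    else:
        c=-f["R"].T@f["t"]; d=r@f["R"]
    return c+d*((z-c[2])/d[:,2])[:,None]
def cloud(f,s=None):
    K=f["camera_matrix"]; v,u=np.mgrid[:400,:640]; D=f["depth"]
    P=np.stack([(u-K[0,2])/K[0,0]*D,(v-K[1,2])/K[1,1]*D,D],-1)
    if f.get("T_tool_cam") is not None:
        T=f["T_tool_cam"]; P=P@T[:3,:3].T+T[:3,3]; P=P@s["tool_rot"].T+s["tcp_pos"]
    else: P=(P-f["t"])@f["R"]
    P[D==0]=np.nan
    return P
def rect(m):
    c,(w,h),a=cv2.minAreaRect(m[:,:2].astype(np.float32)*1000); 
    return np.array(c)/1000,w,h,a
E
python3 - <<'E'
from h import *
s,d=pickle.load(open("f0.pkl","rb")); f=d["top"]; P=cloud(f); im=f["pixels"]
crops=[im[150:235,280:365],im[150:235,180:265],im[150:235,385:470],im[240:325,155:240]]
o=np.vstack([np.hstack([cv2.resize(c,(390,290),interpolation=cv2.INTER_CUBIC) for c in r]) for r in (crops[:2],crops[2:])])
cv2.imwrite("pics/crops.png",o[:,:,::-1])
for n,(u0,u1,v0,v1),zs in [("stage",(290,360,155,230),[(.01,.03),(.05,.08)]),("ctrl",(190,260,150,220),[(.03,.046),(.065,.085)]),("stand",(395,460,155,215),[(.004,.014),(.03,.05)]),("green2",(160,235,245,315),[(.004,.02)])]:
    Q=P[v0:v1,u0:u1].reshape(-1,3)
    for a,b in zs:
        m=Q[(Q[:,2]>a)&(Q[:,2]<b)]
        if len(m)>3: print(n,a,b,len(m),m.mean(0).round(4),rect(m),np.median(m[:,2]))
E
```

```text
stage 0.01 0.03 1585 [0.5117 0.0059 0.0192] (array([0.51837494, 0.01070979]), 146.5742645263672, 147.41798400878906, 88.5838394165039) 0.019290602956705347
stage 0.05 0.08 843 [0.5173 0.0145 0.0683] (array([0.51771576, 0.01450698]), 60.65557861328125, 90.07978820800781, 6.598684787750244) 0.06829912269431415
ctrl 0.03 0.046 1529 [0.5391 0.2721 0.0408] (array([0.54170612, 0.27481982]), 111.0439453125, 120.08757019042969, 74.1832504272461) 0.040852993464192675
ctrl 0.065 0.085 222 [0.541  0.274  0.0754] (array([0.54101874, 0.27447223]), 40.884700775146484, 40.462379455566406, 64.30657958984375) 0.07594332742424362
stand 0.004 0.014 1089 [ 0.5336 -0.2669  0.0083] (array([ 0.53805347, -0.27030402]), 166.27392578125, 159.41751098632812, 86.05097198486328) 0.008465127675081141
stand 0.03 0.05 150 [ 0.5343 -0.2667  0.0361] (array([ 0.53452618, -0.26792245]), 33.61164093017578, 41.93142318725586, 15.472643852233887) 0.03573008974001414
green2 0.004 0.02 1482 [0.2909 0.3386 0.0103] (array([0.29342352, 0.34009784]), 193.135498046875, 176.09112548828125, 89.82598876953125) 0.010301186825134161
```

View pics/crops.png

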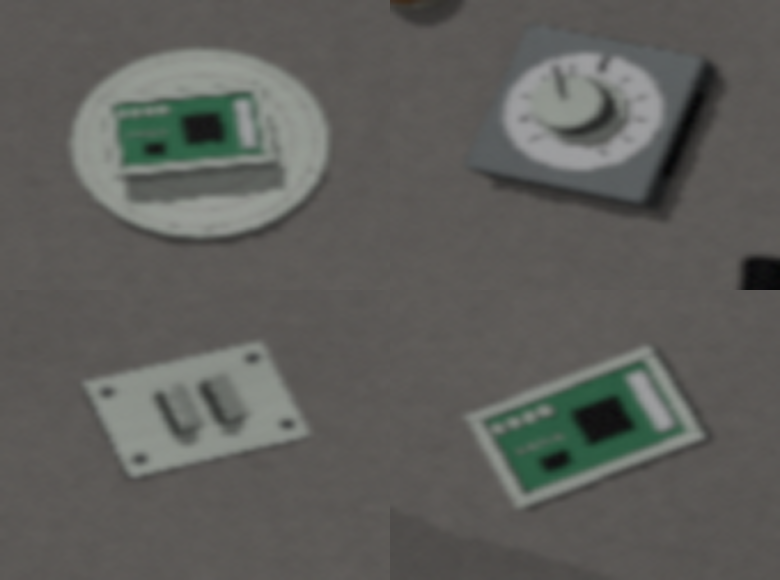

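The top-left crop confirms the module: its outline measures 60 x 90 mm and it sits on the chuck. The lower-right green board is the bigger look-alike. The dial pointer (crop ~(559,80)) points left of the thick mark (605,62). I'll go over the dial and measure it with the wrist camera.

```bash
cat >> h.py <<'E'
def down(az):
    """tool pointing down, jaw axis y at azimuth az"""
    y=np.array([np.cos(az),np.sin(az),0]); x=np.array([0,0,-1.]); return np.c_[x,y,np.cross(x,y)]
def row(s,p,R):
    R0=s["tool_rot"]; t=R0.T@(np.array(p)-s["tcp_pos"])*100; a=Ro.from_matrix(R0.T@R).as_rotvec()
    print("row",t.round(2),a.round(3),"rows>=",np.linalg.norm(t)/6.25,np.linalg.norm(a)/.1867)
E
python3 - <<'E'
from h import *
from bench import status
s=status.state(); row(s,[.541,.2745,.21],down(np.arctan2(.9583,.2857)))
E
```

```text
row [  9.34 -13.19  44.01] [-0.    -0.     0.001] rows>= 7.500712567836938 0.007166447024342553
```

Request:
{"name": "carry_out", "arguments": {"rows": "8.5 9.3 -13.2 44 0 0 0;8.5 9.3 -13.2 44 0 0 0;8.5 9.3 -13.2 44 0 0 0;8.5 9.3 -13.2 44 0 0 0;8.5 9.3 -13.2 44 0 0 0;8.5 9.3 -13.2 44 0 0 0;8.5 9.3 -13.2 44 0 0 0;8.5 9.3 -13.2 44 0 0 0;8.5 9.3 -13.2 44 0 0 0;8.5 9.3 -13.2 44 0 0 0"}}

```text
time: 1.4
tcp_pos: [0.5403, 0.275, 0.2106]
tool_rot: [[-0.001, 0.286, 0.958], [-0.0, 0.958, -0.286], [-1.0, -0.0, -0.001]]
contact_force: [0.8, 0.2, 0.0]
gripper_width: 0.0851
```

```bash
python3 - <<'E'
from h import *
from bench import status,viewer
s=status.state(); f=viewer.grab_frame("wrist"); pickle.dump((s,f),open("f1.pkl","wb"))
print(s["time"],s["tcp_pos"],s["joint_positions"])
im=f["pixels"].copy(); cv2.imwrite("pics/w1.png",im[:,:,::-1])
P=cloud(f,s).reshape(-1,3)
for a,b in [(.07,.082),(.034,.046)]:
    m=P[(P[:,2]>a)&(P[:,2]<b)&(np.hypot(P[:,0]-.541,P[:,1]-.2745)<.1)]; print(len(m),rect(m),m.mean(0))
E
```

```text
1.4 [0.54032512 0.27502138 0.2106021 ] [ 3.48972416e-01  5.02300688e-01 -1.70975253e-01  8.98762531e-01
  3.88372258e-04  6.38537783e-01]
3290 (array([0.54152728, 0.27365045]), 41.027320861816406, 40.939544677734375, 59.21263885498047) [0.54123438 0.27424429 0.07532425]
19204 (array([0.5419881 , 0.27344577]), 110.97862243652344, 119.93202209472656, 74.3183822631836) [0.53547408 0.27559536 0.04066888]
```

View pics/w1.png

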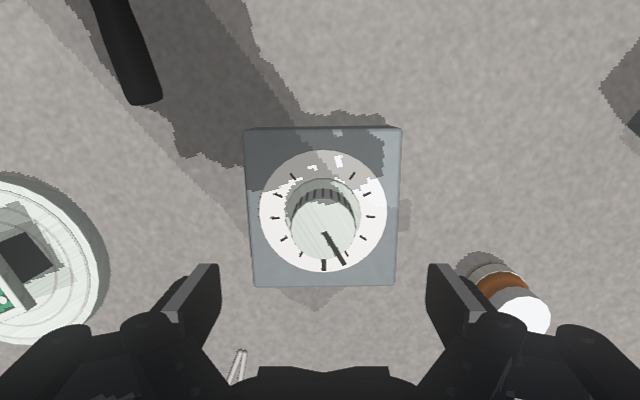

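The wrist picture shows the dial top at ~(323,228), its pointer from (325,234) to (343,264), the long mark at (324,265) and the jar at (515,300).

```bash
python3 - <<'E'
from h import *
s,f=pickle.load(open("f1.pkl","rb")); g=f["pixels"].max(2)
P=cloud(f,s)
a=cast(f,[[325,234],[343,264]],.075,s)[:,:2]; m=cast(f,[[324,265]],.041,s)[0,:2]
c=np.array([.5415,.2739])
# pointer: dark pixels on top plane within r<19mm
u,v=np.meshgrid(np.arange(640),np.arange(400)); W=cast(f,np.c_[u.ravel(),v.ravel()],.075,s)[:,:2]
k=(g.ravel()<70)&(np.hypot(*(W-c).T)<.02); q=W[k]; print(k.sum(),q.mean(0))
l=cv2.fitLine(q.astype(np.float32)*1000,cv2.DIST_L2,0,.01,.01).ravel(); print("ptr line az",np.degrees(np.arctan2(l[1],l[0])), "mean az",np.degrees(np.arctan2(*(q.mean(0)-c)[::-1])))
print("two pt",np.degrees(np.arctan2(*(a[1]-a[0])[::-1])),"tip from c",np.degrees(np.arctan2(*(a[1]-c)[::-1])))
W=cast(f,np.c_[u.ravel(),v.ravel()],.0405,s)[:,:2]; uu=u.ravel();vv=v.ravel()
k=(g.ravel()<90)&(abs(uu-324)<6)&(abs(vv-265)<7); q=W[k]; print("mark",k.sum(),q.mean(0),np.hypot(*(q.mean(0)-c)),np.degrees(np.arctan2(*(q.mean(0)-c)[::-1])))
# jar
Q=P.reshape(-1,3); j=Q[(Q[:,2]>.045)&(Q[:,2]<.065)&(Q[:,1]>.3)&(Q[:,0]>.56)]; print("jar",rect(j))
# stage glimpse
print(s["tool_rot"])
E
```

```text
16 [0.55095657 0.27524262]
ptr line az 12.4687605 mean az 8.080720175452639
two pt 12.925976194595172 tip from c 11.502023148141703
mark 36 [0.58141696 0.26226311] 0.04157861105872695 -16.25285935917031
jar (array([0.65432556, 0.39969693]), 43.728885650634766, 24.313135147094727, 39.340396881103516)
[[-1.30007093e-03  2.85535666e-01  9.58367202e-01]
 [-5.97665031e-05  9.58367988e-01 -2.85535981e-01]
 [-9.99999153e-01 -4.28495286e-04 -1.22888090e-03]]
```

Request:
{"name": "carry_out", "arguments": {"rows": "8.5 5 -0.1 0.15 0 0 0;8.5 9 -0.1 0.15 0 0 0;8.5 9 -0.1 0.15 0 0 0;3 9 -0.1 0.15 0 0 0;3 9 -0.1 0.15 0 0 0;3 9 -0.1 0.15 0 0 0;3 9 -0.1 0.15 0 0 0;3 9 -0.1 0.15 0 0 0", "squeeze": 30}}

```text
time: 2.45
tcp_pos: [0.5432, 0.2737, 0.123]
tool_rot: [[0.003, 0.286, 0.958], [0.001, 0.958, -0.286], [-1.0, 0.002, 0.003]]
contact_force: [-1.5, -1.4, 6.7]
gripper_width: 0.0398
```

Request:
{"name": "carry_out", "arguments": {"rows": "3 -0.3 0 0 0 0 0;3 -0.3 0 0 0.17 0 0;3 -0.3 0 0 0.34 0 0;3 -0.3 0 0 0.5 0 0;3 -0.3 0 0 0.5 0 0;3 -0.3 0 0 0.5 0 0"}}

```text
time: 3.2
tcp_pos: [0.5432, 0.2736, 0.1233]
tool_rot: [[0.002, 0.711, 0.704], [0.001, 0.704, -0.711], [-1.0, 0.001, 0.001]]
contact_force: [5.1, 2.2, -11.1]
gripper_width: 0.039
```

Request:
{"name": "carry_out", "arguments": {"rows": "8.5 0 0 0 0 0 0;8.5 0 0 0 0 0 0;8.5 0 0 0 0 0 0;8.5 0 0 0 0 0 0;8.5 -5 0 0 0 0 0;8.5 -9 0 0 0 0 0;8.5 -9 0 0 0 0 0;8.5 -9 0 0 0 0 0"}}

```text
time: 4.2
tcp_pos: [0.5419, 0.2734, 0.2136]
tool_rot: [[-0.0, 0.71, 0.704], [-0.0, 0.704, -0.71], [-1.0, -0.0, -0.0]]
contact_force: [-0.9, 0.8, -0.9]
gripper_width: 0.0851
```

```bash
python3 - <<'E'
from h import *
from bench import status,viewer
s=status.state(); f=viewer.grab_frame("wrist"); pickle.dump((s,f),open("f2.pkl","wb"))
print(s["time"],s["tcp_pos"],s["joint_positions"])
im=f["pixels"]; g=im.max(2)
P=cloud(f,s); Q=P.reshape(-1,3)
m=Q[(Q[:,2]>.07)&(Q[:,2]<.082)&(np.hypot(Q[:,0]-.541,Q[:,1]-.2745)<.03)]; c,w,h,_=rect(m); print(c,w,h)
u,v=np.meshgrid(np.arange(640),np.arange(400))
W=cast(f,np.c_[u.ravel(),v.ravel()],.075,s)[:,:2]
k=(g.ravel()<75)&(np.hypot(*(W-c).T)<.019); q=W[k]
l=cv2.fitLine(q.astype(np.float32)*1000,cv2.DIST_L2,0,.01,.01).ravel(); print(k.sum(),q.mean(0),"ptr line az",np.degrees(np.arctan2(l[1],l[0])), "mean az",np.degrees(np.arctan2(*(q.mean(0)-c)[::-1])))
m=cast(f,np.c_[u.ravel(),v.ravel()],.0405,s)[:,:2]; r=np.hypot(*(m-c).T); az=np.degrees(np.arctan2(*(m-c).T[::-1]))
k=(g.ravel()<90)&(r>.03)&(r<.046)&(abs(az+16)<12)
print("mark az",k.sum(),az[k].mean())
cv2.imwrite("pics/w2.png",cv2.resize(im[150:310,220:440],(660,480))[:,:,::-1])
E
```

```text
4.2 [0.54191965 0.27335331 0.21358226] [ 3.45619568e-01  5.00199289e-01 -1.66151619e-01  9.04833517e-01
 -1.12630768e-05  1.13544955e+00]
[0.54201776 0.27430441] 41.96857452392578 40.863990783691406
86 [0.55177568 0.27066143] ptr line az -14.776797 mean az -20.472413591980768
mark az 98 -21.41342574235722
```

View pics/w2.png

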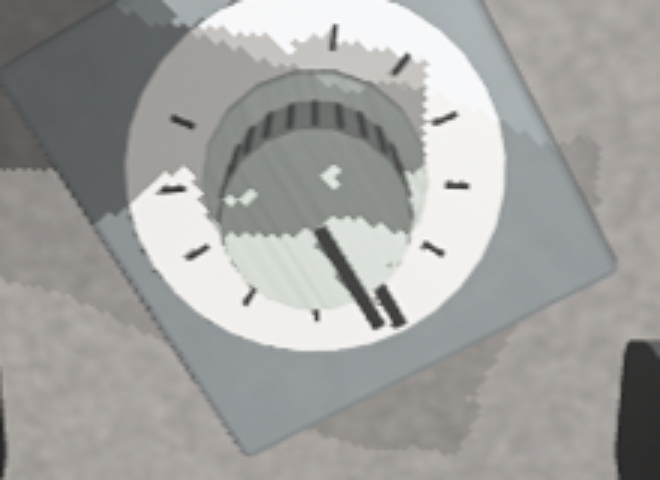

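The pointer now runs parallel to the controller's long mark (line -14.8° against the box axis -16°, tolerance 6.9°), so the dial is done. Next is the module and the stage.

```bash
python3 - <<'E'
from h import *
from bench import status
s=status.state(); row(s,[.52,.0145,.28],down(.115))
E
```

```text
row [ -6.69 -19.75  16.85] [ 0.666 -0.     0.002] rows>= 4.290207954479814 3.5671856853421535
```

Request:
{"name": "carry_out", "arguments": {"rows": "8.5 -6.7 0 0 0 0 0;8.5 -6.7 -19.8 16.9 0.67 0 0;8.5 -6.7 -19.8 16.9 0.67 0 0;8.5 -6.7 -19.8 16.9 0.67 0 0;8.5 -6.7 -19.8 16.9 0.67 0 0;8.5 -6.7 -19.8 16.9 0.67 0 0;8.5 -6.7 -19.8 16.9 0.67 0 0;8.5 -6.7 -19.8 16.9 0.67 0 0"}}

```text
time: 5.25
tcp_pos: [0.5205, 0.0153, 0.2803]
tool_rot: [[-0.001, 0.994, 0.113], [0.001, 0.113, -0.994], [-1.0, -0.001, -0.001]]
contact_force: [0.2, -0.5, 0.1]
gripper_width: 0.085
```

```bash
python3 - <<'E'
from h import *
from bench import status,viewer
s=status.state(); f=viewer.grab_frame("wrist"); pickle.dump((s,f),open("f3.pkl","wb"))
print(s["time"],s["tcp_pos"],s["joint_positions"])
cv2.imwrite("pics/w3.png",f["pixels"][:,:,::-1])
P=cloud(f,s).reshape(-1,3); c=np.array([.518,.0115])
r=np.hypot(*(P[:,:2]-c).T)
m=P[(P[:,2]>.06)&(P[:,2]<.08)&(r<.08)]; print("module",len(m),rect(m),np.median(m[:,2]))
m=P[(P[:,2]>.014)&(P[:,2]<.023)&(r<.09)]; print("disc",len(m),rect(m))
m=P[(P[:,2]>.025)&(P[:,2]<.055)&(r<.07)]; print("pedestal sides",len(m), rect(m))
d=np.hypot(P[:,0]-.534,P[:,1]+.268)
m=P[(P[:,2]>.005)&(P[:,2]<.012)&(d<.075)]; print("base",len(m),rect(m))
m=P[(P[:,2]>.03)&(P[:,2]<.05)&(d<.05)]; print("jaws",len(m),rect(m))
E
```

```text
5.25 [0.52048546 0.01528356 0.28030406] [-1.12665799e-01  2.90590693e-01 -3.05966060e-01  9.75331055e-01
  4.48447148e-04  1.34517769e+00]
module 7591 (array([0.51853143, 0.01267524]), 60.110267639160156, 89.94599914550781, 6.5425896644592285) 0.06785789661754354
disc 10020 (array([0.51978632, 0.00796768]), 148.7707977294922, 147.40614318847656, 6.443861961364746)
pedestal sides 0 (array([0., 0.]), 0.0, 0.0, 0.0)
base 84 (array([ 0.54435034, -0.21083186]), 30.04017448425293, 3.9863266944885254, 13.844837188720703)
jaws 0 (array([0., 0.]), 0.0, 0.0, 0.0)
```

View pics/w3.png

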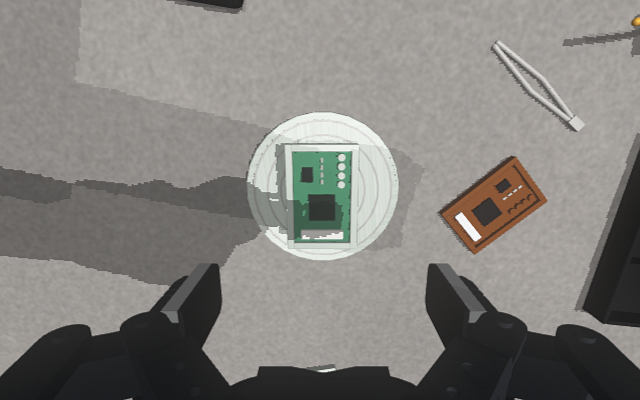

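The picture shows the module at ~(321,197) on the disc, with chips and connector up. The brown board is at (493,205) and the tweezers at (538,85), both clear. Next a quick close look at the stand.

Request:
{"name": "carry_out", "arguments": {"rows": "8.5 0 0 12 0 0 0;8.5 2 0 24 -0.15 0 0;8.5 2 0 26 -0.15 0 0;8.5 2 0 26 -0.15 0 0;8.5 2 0 26 -0.15 0 0;8.5 2 0 26 -0.15 0 0;8.5 2 0 26 -0.15 0 0"}}

```text
time: 6.18
tcp_pos: [0.5496, -0.2422, 0.2609]
tool_rot: [[-0.0, 0.965, 0.261], [0.001, 0.261, -0.965], [-1.0, -0.0, -0.001]]
contact_force: [0.8, -0.1, 0.1]
gripper_width: 0.085
```

```bash
python3 - <<'E'
from h import *
from bench import status,viewer
s=status.state(); f=viewer.grab_frame("wrist"); pickle.dump((s,f),open("f4.pkl","wb"))
print(s["time"],s["tcp_pos"],s["joint_positions"])
cv2.imwrite("pics/w4.png",f["pixels"][:,:,::-1])
P=cloud(f,s).reshape(-1,3)
d=np.hypot(P[:,0]-.534,P[:,1]+.268)
m=P[(P[:,2]>.005)&(P[:,2]<.012)&(d<.072)]; print("base",len(m),rect(m),m.mean(0))
for zz in [(.03,.05),(.036,.05)]:
  m=P[(P[:,2]>zz[0])&(P[:,2]<zz[1])&(d<.05)]; print("jaws",len(m),rect(m),m[:,2].max())
  c,w,h,a=rect(m)
  for A in (a,a+90): 
    t=np.radians(A); e=np.array([np.cos(t),np.sin(t)]); q=(m[:,:2]-c)@e*1000; print(round(A,1),np.histogram(q,bins=np.arange(-24,25,3))[0])
E
```

```text
6.175 [ 0.54958058 -0.24222532  0.26092103] [-5.38162896e-01  4.49514217e-01 -1.19725501e-01  1.00233015e+00
  4.56764506e-04  7.68973046e-01]
base 7442 (array([ 0.53607587, -0.27013922]), 80.188232421875, 110.61747741699219, 16.899574279785156) [ 0.53526109 -0.26571607  0.00837978]
jaws 1188 (array([ 0.53609192, -0.269965  ]), 33.99879837036133, 41.47663116455078, 16.68195343017578) 0.04219386398405059
16.7 [  0   0  75  98 107 108 101 102 111  99 113  99  97  78   0   0]
106.7 [  0  35  68 162 166 147   0   0   0   0  84  83 110 212 121   0]
jaws 589 (array([ 0.53616559, -0.27025186]), 33.97514343261719, 35.23570251464844, 16.68195343017578) 0.04219386398405059
16.7 [ 0  0 40 48 50 51 49 45 58 52 56 53 48 39  0  0]
106.7 [  0   0  61 149  99   1   0   0   0   0   0  44  95 140   0   0]
```

View pics/w4.png

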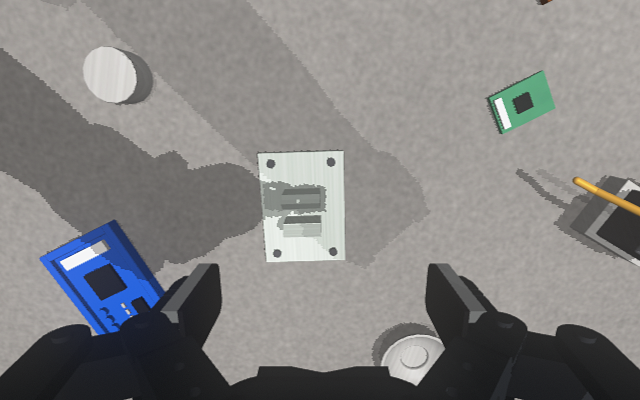

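The stand is clear at ~(302,207), slot azimuth 16.7°. The plan uses two grips, both tilted ±45° about the jaw axis: grip at -45°, turn by 90°, insert at +45°, regrip at -45°, turn by 90°, then place.

```bash
cat >> h.py <<'E'
MOD=np.array([.518,.0132,.065]); SLOT=np.array([.5361,-.2701,.053]); H1=np.radians(96.55); H2=np.radians(106.75)
def tilt(haz,phi):
    """tool at tilt phi (deg): x=(sin phi)h-(cos phi)Z, jaws across h"""
    h=np.array([np.cos(haz),np.sin(haz),0]); p=np.radians(phi)
    x=np.sin(p)*h-np.cos(p)*np.array([0,0,1.]); y=np.array([np.sin(haz),-np.cos(haz),0]); return np.c_[x,y,np.cross(x,y)]
def tgt(s,g,haz,phi,dist=.05):
    R=tilt(haz,phi); p=np.array(g)-dist*R[:,0]; print("tcp",p.round(4)); row(s,p,R)
E
python3 - <<'E'
from h import *
from bench import status
s=status.state(); 
print(tilt(H1,0)); tgt(s,MOD+[0,0,.06],H1,-45,.13)
E
```

```text
[[-0.          0.99347269  0.11407023]
 [ 0.          0.11407023 -0.99347269]
 [-1.          0.         -0.        ]]
tcp [0.5075 0.1045 0.2169]
row [  4.43   4.97 -34.58] [ 0.142 -0.784 -0.059] rows>= 5.633788436556394 4.280932074248313
```

Request:
{"name": "carry_out", "arguments": {"rows": "8.5 4.4 5 -34.6 0.14 -0.78 -0.06;8.5 4.4 5 -34.6 0.14 -0.78 -0.06;8.5 4.4 5 -34.6 0.14 -0.78 -0.06;8.5 4.4 5 -34.6 0.14 -0.78 -0.06;8.5 4.4 5 -34.6 0.14 -0.78 -0.06;8.5 4.4 5 -34.6 0.14 -0.78 -0.06;8.5 4.4 5 -34.6 0.14 -0.78 -0.06;8.5 4.4 5 -34.6 0.14 -0.78 -0.06;8.5 4.4 5 -34.6 0.14 -0.78 -0.06"}}

```text
time: 7.35
tcp_pos: [0.5083, 0.1019, 0.2174]
tool_rot: [[0.077, 0.994, 0.08], [-0.7, 0.111, -0.705], [-0.71, -0.001, 0.704]]
contact_force: [-0.0, -0.4, 0.1]
gripper_width: 0.0852
```

```bash
python3 - <<'E'
from h import *
from bench import status
s=status.state(); print(s["joint_positions"].round(3))
tgt(s,MOD,H1,-45,.05); tgt(s,MOD,H1,-45,.10)
E
```

```text
[ 0.361  0.535 -0.303  0.975 -0.751  1.915]
tcp [0.514  0.0483 0.1004]
row [12.11 -0.02 -4.42] [-0.001 -0.004  0.003] rows>= 2.0619632985243506 0.02759610717141965
tcp [0.5099 0.0834 0.1357]
row [ 7.11 -0.04 -4.44] [-0.001 -0.004  0.003] rows>= 1.340589921080828 0.02759610717141965
```

Request:
{"name": "carry_out", "arguments": {"rows": "8.5 3.5 0 -4.4 0 0 0;8.5 7.1 0 -4.4 0 0 0;8.5 7.1 0 -4.4 0 0 0;8.5 10 0 -4.4 0 0 0;8.5 12.1 0 -4.4 0 0 0;8.5 12.1 0 -4.4 0 0 0;8.5 12.1 0 -4.4 0 0 0"}}

```text
time: 8.22
tcp_pos: [0.515, 0.0494, 0.1013]
tool_rot: [[0.078, 0.994, 0.08], [-0.7, 0.112, -0.705], [-0.71, -0.0, 0.704]]
contact_force: [0.0, 0.2, -0.2]
gripper_width: 0.085
```

```bash
python3 - <<'E'
from h import *
from bench import status,viewer
s=status.state(); tgt(s,MOD,H1,-45,.05)
for n in("side","top"): 
    f=viewer.grab_frame(n); globals()[n]=f["pixels"]
a=cv2.resize(side[120:240,240:400],(640,480),interpolation=cv2.INTER_CUBIC)
cv2.imwrite("pics/s5.png",a[:,:,::-1])
E
```

```text
tcp [0.514  0.0483 0.1004]
row [ 0.13 -0.11  0.  ] [-0.001 -0.004  0.002] rows>= 0.027653774899663124 0.0246472368200251
```

View pics/s5.png

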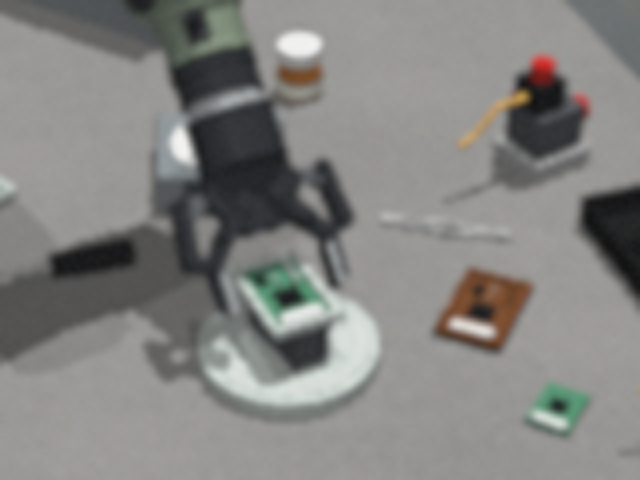

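The side view shows the fingers on either side of the module at ~(285,295), with nothing touching. I'll close the gripper and lift.

Request:
{"name": "carry_out", "arguments": {"rows": "5 0.2 -0.1 0 0 0 0;5 0.2 -0.1 0 0 0 0;5 0.2 -0.1 0 0 0 0;5 0.2 -0.1 0 0 0 0;5 0.2 -0.1 0 0 0 0;5 0.2 -0.1 0 0 0 0", "squeeze": 45}}

```text
time: 9.07
tcp_pos: [0.5136, 0.0479, 0.099]
tool_rot: [[0.078, 0.994, 0.081], [-0.7, 0.113, -0.705], [-0.71, -0.002, 0.705]]
contact_force: [-1.6, 2.6, 6.0]
gripper_width: 0.0592
```

Request:
{"name": "carry_out", "arguments": {"rows": "5 -0.7 0 0.7 0 0 0;5 -3.5 0 3.5 0 0 0;5 -7 0 7 0 0 0;5 -10 0 10 0 0 0;5 -10 0 10 0 0 0;5 -10 0 10 0 0 0"}}

```text
time: 9.82
tcp_pos: [0.5133, 0.047, 0.2395]
tool_rot: [[0.077, 0.994, 0.081], [-0.7, 0.112, -0.706], [-0.71, -0.003, 0.704]]
contact_force: [0.8, -0.4, -1.9]
gripper_width: 0.0595
```

```bash
python3 - <<'E'
from h import *
from bench import status,viewer
s=status.state(); print(s["gripper_width"],s["tcp_pos"],s["joint_positions"].round(3))
d={n:viewer.grab_frame(n) for n in("top","wrist")}; pickle.dump((s,d),open("f5.pkl","wb"))
P=cloud(d["top"]).reshape(-1,3); r=np.hypot(P[:,0]-.518,P[:,1]-.012)
m=P[(P[:,2]>.05)&(P[:,2]<.07)&(r<.06)]; print("ped top cam",len(m),rect(m) if len(m) else 0)
P=cloud(d["wrist"],s).reshape(-1,3); r=np.hypot(P[:,0]-.518,P[:,1]-.012)
m=P[(P[:,2]>.05)&(P[:,2]<.066)&(r<.06)]; print("ped wrist",len(m),rect(m) if len(m) else 0)
a=cv2.resize(d["top"]["pixels"][140:240,260:380],(600,500),interpolation=cv2.INTER_CUBIC); b=cv2.resize(d["wrist"]["pixels"],(800,500))[:,:]
cv2.imwrite("pics/t6.png",np.hstack([a[:,:400],b[:,200:600]])[:,:,::-1])
g=SLOT+[0,0,.075]; tgt(s,g,H2,45,.049); tgt(s,g,H2,0,.049)
E
```

```text
0.059492736957254704 [0.51327391 0.04704359 0.23948823] [ 0.261  0.458 -0.361  0.9   -0.77   1.779]
ped top cam 61 (array([5.09677887e-01, 4.54988480e-04]), 12.788223266601562, 59.21566390991211, 12.636987686157227)
ped wrist 6062 (array([0.51990253, 0.00763581]), 34.000511169433594, 74.92977142333984, 12.823594093322754)
tcp [ 0.5461 -0.3033  0.1626]
row [30.22 -0.64 19.58] [-0.2    1.561  0.003] rows>= 5.762362001781255 8.431407582548404
tcp [ 0.5361 -0.2701  0.177 ]
row [26.8  -1.26 18.17] [-0.17   0.778  0.073] rows>= 5.184737419107763 4.2854719364518665
```

View pics/t6.png

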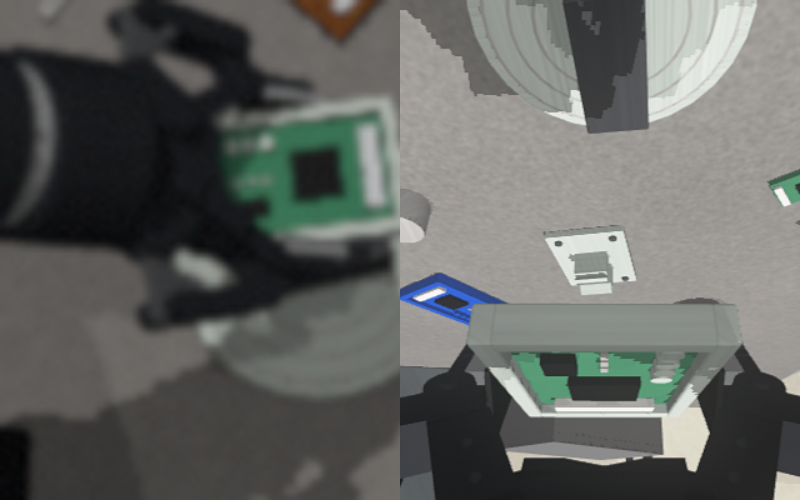

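The wrist view shows the bare pedestal: 34 x 75 mm, centre (0.520, 0.008), length at 102.8°, so the module had started about 6° skew. Next, over the stand with the module turned on edge.

Request:
{"name": "carry_out", "arguments": {"rows": "5 28.8 -0.6 21 -0.2 1.56 0;5 28.8 -0.6 21 -0.2 1.56 0;5 28.8 -0.6 21 -0.2 1.56 0;5 28.8 -0.6 21 -0.2 1.56 0;5 28.8 -0.6 21 -0.2 1.56 0;5 28.8 -0.6 21 -0.2 1.56 0;5 28.8 -0.6 21 -0.2 1.56 0;5 28.8 -0.6 21 -0.2 1.56 0;5 28.8 -0.6 21 -0.2 1.56 0;5 28.8 -0.6 21 -0.2 1.56 0;5 28.8 -0.6 21 -0.2 1.56 0;5 28.8 -0.6 21 -0.2 1.56 0"}}

```text
time: 11.42
tcp_pos: [0.5475, -0.3028, 0.1845]
tool_rot: [[-0.205, 0.957, 0.205], [0.674, 0.29, -0.68], [-0.71, -0.001, -0.704]]
contact_force: [0.4, -0.1, -1.4]
gripper_width: 0.059
```

```bash
python3 - <<'E'
from h import *
from bench import status,viewer
s=status.state(); print(s["gripper_width"],s["tcp_pos"],s["joint_positions"].round(3))
d={n:viewer.grab_frame(n) for n in("top","wrist","side")}; pickle.dump((s,d),open("f6.pkl","wb"))
P=cloud(d["wrist"],s); Q=P.reshape(-1,3)
h=np.array([np.cos(H2),np.sin(H2)]); w=np.array([np.sin(H2),-np.cos(H2)])
q=np.c_[(Q[:,:2]-SLOT[:2])@h,(Q[:,:2]-SLOT[:2])@w,Q[:,2]]*1000
k=(q[:,2]>80)&(q[:,2]<210)&(abs(q[:,1])<28)&(abs(q[:,0])<25)
m=q[k]; print(len(m),m.min(0),m.max(0),np.median(m,0))
# -h face plane: fit h = a + b*w + c*z on frame pts
A=np.c_[np.ones(len(m)),m[:,1:]]; print(np.linalg.lstsq(A,m[:,0],rcond=None)[0])
a=d["wrist"]["pixels"]; b=cv2.resize(d["side"]["pixels"][190:310,270:430],(640,400)[::1],interpolation=cv2.INTER_CUBIC)
cv2.imwrite("pics/w7.png",np.hstack([a[:,120:520],b[:,120:520]])[:,:,::-1])
for z in (.02,.005,0): tgt(s,SLOT+[0,0,z],H2,45,.049)
E
```

```text
0.058993143426995666 [ 0.5474734  -0.30277936  0.18452646] [-0.755  1.032  0.535  1.784  0.358  0.389]
17653 [-24.9999083  -27.99949217 102.670589  ] [  4.86407461  27.99880236 200.82231576] [-3.24084355e+00  7.05345871e-02  1.90892749e+02]
[-0.23023359  0.00023078 -0.02324501]
tcp [ 0.5461 -0.3033  0.1076]
row [ 5.45 -0.14  5.42] [0.    0.004 0.002] rows>= 1.230278037469569 0.024922733524494048
tcp [ 0.5461 -0.3033  0.0926]
row [ 6.52 -0.14  6.47] [0.    0.004 0.002] rows>= 1.4702410938195083 0.024922733524494048
tcp [ 0.5461 -0.3033  0.0876]
row [ 6.87 -0.14  6.83] [0.    0.004 0.002] rows>= 1.5502313210552765 0.024922733524494048
```

View pics/w7.png

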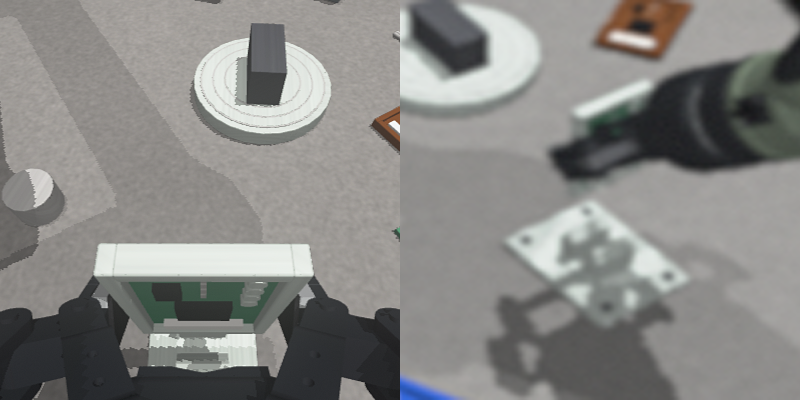

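The module stands on edge above the slot, with its top edge at ~(205,260) in the wrist view, centred over it. I'll lower it step by step while watching the force.

Request:
{"name": "carry_out", "arguments": {"rows": "5 2 -0.1 2 0 0 0;5 4 -0.1 4 0 0 0;5 4.7 -0.1 4.7 0 0 0;5 5.4 -0.1 5.4 0 0 0;5 5.4 -0.1 5.4 0 0 0"}}

```text
time: 12.2
tcp_pos: [0.5462, -0.3037, 0.1072]
tool_rot: [[-0.205, 0.957, 0.203], [0.675, 0.289, -0.679], [-0.709, -0.002, -0.706]]
contact_force: [-0.4, 0.3, -0.9]
gripper_width: 0.0595
```

Request:
{"name": "carry_out", "arguments": {"rows": "5 0.3 0 0.3 0 0 0;5 0.6 0 0.6 0 0 0;5 0.9 0 0.9 0 0 0;5 0.9 0 0.9 0 0 0"}}

```text
time: 12.7
tcp_pos: [0.546, -0.3038, 0.0939]
tool_rot: [[-0.205, 0.957, 0.203], [0.675, 0.289, -0.679], [-0.709, -0.002, -0.706]]
contact_force: [-0.2, 0.8, -1.3]
gripper_width: 0.0591
```

Request:
{"name": "carry_out", "arguments": {"rows": "5 0.2 0 0.2 0 0 0;5 0.4 0 0.4 0 0 0;5 0.4 0 0.4 0 0 0"}}

```text
time: 13.08
tcp_pos: [0.5461, -0.3039, 0.0897]
tool_rot: [[-0.205, 0.958, 0.203], [0.676, 0.288, -0.679], [-0.708, -0.002, -0.706]]
contact_force: [-1.6, 0.2, 5.4]
gripper_width: 0.0593
```

Request:
{"name": "carry_out", "arguments": {"rows": "5 0.15 0 0.15 0 0 0;5 0.3 0 0.3 0 0 0;5 0.3 0 0.3 0 0 0"}}

```text
time: 13.45
tcp_pos: [0.5461, -0.3039, 0.0896]
tool_rot: [[-0.204, 0.958, 0.202], [0.677, 0.287, -0.678], [-0.708, -0.001, -0.707]]
contact_force: [-4.0, -1.4, 22.7]
gripper_width: 0.0589
```

Seated on the slot floor (5 N, then 23 N of upward force). I'll relax, release and back out along the fingers.

Request:
{"name": "carry_out", "arguments": {"rows": "5 -0.3 0 -0.3 0 0 0;6.3 -0.3 0 -0.3 0 0 0;7 -0.3 0 -0.3 0 0 0;8.5 -0.3 0 -0.3 0 0 0;8.5 -0.3 0 -0.3 0 0 0;8.5 -0.3 0 -0.3 0 0 0;8.5 -2 0 -0.3 0 0 0;8.5 -5 0 -0.3 0 0 0;8.5 -9 0 -0.3 0 0 0;8.5 -12 0 -0.3 0 0 0;8.5 -12 0 -0.3 0 0 0"}}

```text
time: 14.82
tcp_pos: [0.5705, -0.3845, 0.1722]
tool_rot: [[-0.202, 0.958, 0.204], [0.673, 0.287, -0.681], [-0.711, -0.0, -0.703]]
contact_force: [0.3, -0.5, -0.3]
gripper_width: 0.0851
```

```bash
python3 - <<'E'
from h import *
from bench import status,viewer
s=status.state(); print(s["time"],s["tcp_pos"],s["joint_positions"].round(3))
d={n:viewer.grab_frame(n) for n in("wrist","side")}; pickle.dump((s,d),open("f7.pkl","wb"))
P=cloud(d["wrist"],s); Q=P.reshape(-1,3)
h=np.array([np.cos(H2),np.sin(H2)]); w=np.array([np.sin(H2),-np.cos(H2)])
q=np.c_[(Q[:,:2]-SLOT[:2])@h,(Q[:,:2]-SLOT[:2])@w,Q[:,2]]*1000
m=q[(q[:,2]>48)&(q[:,2]<110)&(abs(q[:,1])<40)&(abs(q[:,0])<25)]
print(len(m),m.min(0),m.max(0))
t=m[m[:,2]>m[:,2].max()-6]; print("top",t.min(0),t.max(0),t.mean(0))
c,ww,hh,a=rect(t/1000); print(c*1000,ww,hh,a)
for lo in (50,65,80): 
  k=m[(m[:,2]>lo)&(m[:,2]<lo+10)&(abs(m[:,1])>25)]; print(lo,len(k),np.median(k[:,0]) if len(k) else 0)
a=d["wrist"]["pixels"]; b=cv2.resize(d["side"]["pixels"][190:310,270:430],(640,400),interpolation=cv2.INTER_CUBIC)
cv2.imwrite("pics/w8.png",np.hstack([a[:,120:520],b[:,120:520]])[:,:,::-1])
tgt(s,SLOT+[0,0,.12],H2,0,.1); tgt(s,SLOT,H2,-45,.17)
E
```

```text
14.825 [ 0.57052306 -0.38451805  0.17216422] [-0.809  1.275  1.033  2.051  0.324  0.347]
4569 [ -7.48977634 -31.29002915  48.02350643] [  4.11822528  28.78743328 100.1078086 ]
top [ -7.48977634 -31.29002915  94.20122403] [  4.11822528  28.78743328 100.1078086 ] [-2.83125278 -0.83697675 97.82167887]
[-2.11235213 -1.26353073] 59.9630126953125 11.594635009765625 88.23995971679688
50 99 -6.342960741771692
65 116 -6.3473260913304514
80 135 -6.351472413628423
tcp [ 0.5361 -0.2701  0.273 ]
row [ 1.230e+00 -1.000e-02 -1.559e+01] [-0.001 -0.779 -0.   ] rows>= 2.501547240279712 4.1746828167474
tcp [ 0.5015 -0.155   0.1732]
row [ 16.77  -0.02 -17.12] [-1.000e-03 -1.565e+00  0.000e+00] rows>= 3.835111482338304 8.381419952245059
```

View pics/w8.png

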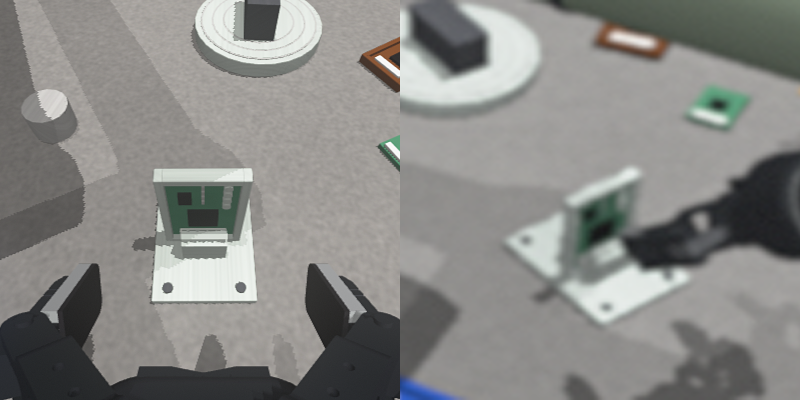

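The module stands upright in the slot, chips facing the camera ((203,205) in the wrist view), with a vertical face and its top at 98 mm. Next I go over the top and regrip from the other side at -45°.

Request:
{"name": "carry_out", "arguments": {"rows": "8.5 -2 0 -3 0 -0.1 0;8.5 0 0 -9 0 -0.3 0;8.5 1.2 0 -15.6 0 -0.5 0;8.5 1.2 0 -15.6 0 -0.78 0;8.5 1.2 0 -15.6 0 -0.78 0;8.5 1.2 0 -15.6 0 -0.78 0;8.5 1.2 0 -15.6 0 -0.78 0;8.5 1.2 0 -15.6 0 -0.78 0"}}

```text
time: 15.92
tcp_pos: [0.5359, -0.2697, 0.2718]
tool_rot: [[-0.005, 0.958, 0.287], [0.005, 0.287, -0.958], [-1.0, -0.004, -0.006]]
contact_force: [0.3, 0.8, 0.2]
gripper_width: 0.0849
```

```bash
cat >> h.py <<'E'
STD=np.array([.5361,-.2701,.055])-.0013*np.array([np.cos(H2),np.sin(H2),0])-.0012*np.array([np.sin(H2),-np.cos(H2),0])
E
python3 - <<'E'
from h import *
from bench import status
s=status.state(); print(s["tcp_pos"],s["joint_positions"].round(3))
tgt(s,STD,H2,-45,.16); tgt(s,STD,H2,-45,.13)
E
```

```text
[ 0.53589895 -0.2697323   0.27184233] [-5.900e-01  4.440e-01 -9.900e-02  1.035e+00  1.000e-03  6.890e-01]
tcp [ 0.5027 -0.1634  0.1681]
row [ 10.44  -0.08 -11.08] [ 0.001 -0.792  0.004] rows>= 2.4355765699575427 4.241459881829178
tcp [ 0.5088 -0.1837  0.1469]
row [12.55 -0.07 -8.94] [ 0.001 -0.792  0.004] rows>= 2.465474712963359 4.241459881829178
```

Request:
{"name": "carry_out", "arguments": {"rows": "8.5 1 0 -5 0 -0.17 0;8.5 4 0 -10 0 -0.34 0;8.5 7 0 -11.1 0 -0.52 0;8.5 10.4 -0.1 -11.1 0 -0.7 0;8.5 10.4 -0.1 -11.1 0 -0.79 0;8.5 10.4 -0.1 -11.1 0 -0.79 0;8.5 10.4 -0.1 -11.1 0 -0.79 0"}}

```text
time: 16.8
tcp_pos: [0.5038, -0.1635, 0.1696]
tool_rot: [[0.202, 0.958, 0.205], [-0.678, 0.287, -0.677], [-0.707, -0.002, 0.707]]
contact_force: [0.9, -0.3, -0.4]
gripper_width: 0.0848
```

```bash
python3 - <<'E'
from h import *
from bench import status,viewer
s=status.state(); print(s["tcp_pos"],s["joint_positions"].round(3))
f=viewer.grab_frame("wrist"); Q=cloud(f,s).reshape(-1,3)
h=np.array([np.cos(H2),np.sin(H2)]); w=np.array([np.sin(H2),-np.cos(H2)])
q=np.c_[(Q[:,:2]-SLOT[:2])@h,(Q[:,:2]-SLOT[:2])@w,Q[:,2]]*1000
m=q[(q[:,2]>45)&(q[:,2]<110)&(abs(q[:,1])<34)&(abs(q[:,0])<20)]; print(len(m),m.min(0),m.max(0))
k=m[abs(m[:,1])>27]; 
for lo in (45,60,75,85): 
  kk=k[(k[:,2]>lo)&(k[:,2]<lo+12)]; print(lo,len(kk),np.median(kk[:,0]) if len(kk) else 0)
tgt(s,STD,H2,-45,.05)
E
```

```text
[ 0.50378634 -0.16345583  0.16955085] [-0.177  0.371 -0.808 -0.031 -0.683  0.949]
6921 [ -6.23080905 -31.27179712  45.00391423] [ 5.97285601 28.78169708 99.09103095]
45 127 3.64349475255957
60 142 3.592411022261503
75 148 3.6090352151157816
85 162 3.635123875827162
tcp [ 0.5251 -0.2378  0.0904]
row [11.07 -0.08 -0.13] [ 0.001 -0.     0.002] rows>= 1.771603392016166 0.011582689664695195
```

Request:
{"name": "carry_out", "arguments": {"rows": "8.5 4 -0.1 -0.1 0 0 0;8.5 7 -0.1 -0.1 0 0 0;8.5 9.5 -0.1 -0.1 0 0 0;8.5 11 -0.1 -0.1 0 0 0;8.5 11 -0.1 -0.1 0 0 0;8.5 11 -0.1 -0.1 0 0 0"}}

```text
time: 17.6
tcp_pos: [0.5241, -0.2367, 0.0918]
tool_rot: [[0.203, 0.957, 0.205], [-0.678, 0.289, -0.676], [-0.706, -0.001, 0.708]]
contact_force: [0.3, 0.6, -0.3]
gripper_width: 0.0851
```

Request:
{"name": "carry_out", "arguments": {"rows": "5 0 0 0 0 0 0;5 0 0 0 0 0 0;5 0 0 0 0 0 0;5 0 0 0 0 0 0;5 0 0 0 0 0 0;5 0 0 0 0 0 0", "squeeze": 45}}

```text
time: 18.35
tcp_pos: [0.5243, -0.2362, 0.0922]
tool_rot: [[0.205, 0.957, 0.205], [-0.679, 0.29, -0.675], [-0.706, -0.001, 0.709]]
contact_force: [-2.3, 3.5, 6.4]
gripper_width: 0.0592
```

Request:
{"name": "carry_out", "arguments": {"rows": "5 -1 0 1 0 0 0;5 -2.5 0 2.5 0 0 0;5 -4.5 0 4.5 0 0 0;5 -7 0 7 0 0 0;5 -10 0 10 0 0 0;5 -10 0 10 0 0 0;5 -10 0 10 0 0 0"}}

```text
time: 19.23
tcp_pos: [0.5235, -0.2362, 0.2326]
tool_rot: [[0.203, 0.957, 0.206], [-0.678, 0.289, -0.676], [-0.707, -0.002, 0.708]]
contact_force: [0.4, 0.7, -2.2]
gripper_width: 0.0596
```

```bash
cat >> h.py <<'E'
_R=tilt(H2,-45); OFF=_R.T@(np.array([STD[0],STD[1],.053])-np.array([.5243,-.2362,.0922]))  # module centre in tool frame
HP=np.radians(102.8); GOAL=np.array([.5197,.008,.065])
def place(s,g,haz,phi):
    R=tilt(haz,phi); p=np.array(g)-R@OFF; print("tcp",p.round(4)); row(s,p,R)
E
python3 - <<'E'
from h import *
from bench import status,viewer
s=status.state(); print(OFF,s["tcp_pos"],s["joint_positions"].round(3),s["gripper_width"])
place(s,GOAL+[0,0,.09],HP,45); place(s,[.53,-.13,.2],HP,0)
E
```

```text
[ 0.05399636  0.00032949 -0.00144081] [ 0.52347316 -0.2362075   0.23259333] [-0.318  0.287 -0.715  0.049 -0.619  0.789] 0.05955059086395356
tcp [ 0.5281 -0.0303  0.1922]
row [-11.01   6.4  -16.69] [0.077 1.571 0.002] rows>= 3.3582510127417384 8.423587559366554
tcp [ 0.53   -0.1315  0.254 ]
row [-8.48  3.65 -5.43] [ 0.067  0.786 -0.025] rows>= 1.713489342286599 4.226002342683432
```

Request:
{"name": "carry_out", "arguments": {"rows": "5 -4 1 -2 0.02 0.18 0;5 -8.5 2.5 -4 0.04 0.36 0;5 -8.5 3.7 -5.4 0.06 0.54 0;5 -8.5 3.7 -5.4 0.07 0.72 -0.02;5 -9 4.5 -8 0.07 0.9 -0.01;5 -10 5.4 -11 0.07 1.08 0;5 -10.5 6 -14 0.07 1.26 0;5 -11 6.4 -16.7 0.08 1.44 0;5 -11 6.4 -16.7 0.08 1.57 0;5 -11 6.4 -16.7 0.08 1.57 0;5 -11 6.4 -16.7 0.08 1.57 0;5 -11 6.4 -16.7 0.08 1.57 0"}}

```text
time: 20.72
tcp_pos: [0.5288, -0.0303, 0.1927]
tool_rot: [[-0.155, 0.976, 0.156], [0.687, 0.22, -0.692], [-0.71, -0.0, -0.704]]
contact_force: [-0.2, 0.4, -1.0]
gripper_width: 0.0592
```

```bash
python3 - <<'E'
from h import *
from bench import status,viewer
s=status.state(); print(s["time"],s["tcp_pos"],s["joint_positions"].round(3),s["gripper_width"],s["contact_force"])
d={n:viewer.grab_frame(n) for n in("top","wrist","side")}; pickle.dump((s,d),open("f8.pkl","wb"))
zc=(s["tcp_pos"]+s["tool_rot"]@OFF); print("expected centre",zc)
P=cloud(d["wrist"],s).reshape(-1,3); r=np.hypot(*(P[:,:2]-zc[:2]).T)
h=np.array([np.cos(HP),np.sin(HP)]); w=np.array([np.sin(HP),-np.cos(HP)])
for nm,P in (("wrist",P),("top",cloud(d["top"]).reshape(-1,3))):
  q=np.c_[(P[:,:2]-GOAL[:2])@h,(P[:,:2]-GOAL[:2])@w,P[:,2]]*1000
  m=q[(q[:,2]>140)&(q[:,2]<175)&(abs(q[:,1])<27)&(abs(q[:,0])<70)]
  print(nm,len(m),m.min(0),m.max(0)); 
  f=m[m[:,2]>np.median(m[:,2])-4]; print(np.linalg.lstsq(np.c_[np.ones(len(f)),f[:,:2]],f[:,2],rcond=None)[0])
place(s,GOAL+[0,0,.01],HP,45);place(s,GOAL+[0,0,.0],HP,45)
E
```

```text
20.725 [ 0.52884457 -0.03025759  0.19273737] [-0.447  0.693 -0.119  1.31   0.586  0.732] 0.05924278362848579 [-0.17397094  0.40848245 -0.99249429]
expected centre [0.52057142 0.00791585 0.15542605]
wrist 25198 [-32.34054124 -26.99254608 153.70109788] [ 45.09189404  26.99878824 162.46793437]
[1.56967544e+02 1.58860462e-02 5.53119234e-03]Traceback (most recent call last):
  File "<stdin>", line 11, in <module>
    return umr_minimum(a, axis, None, out, keepdims, initial, where)
ValueError: zero-size array to reduction operation minimum which has no identity
```

The module's +h end lies at +45 mm from the goal centre and its slope is under 0.02 rad, so it is centred and level. Lowering.

```bash
python3 - <<'E'
from h import *
from bench import status
s=status.state()
place(s,GOAL+[0,0,.01],HP,45);place(s,GOAL+[0,0,.0],HP,45)
E
```

```text
tcp [ 0.5281 -0.0303  0.1122]
row [ 5.74 -0.08  5.68] [-0.002  0.003 -0.001] rows>= 1.292039109043188 0.020007817896304042
tcp [ 0.5281 -0.0303  0.1022]
row [ 6.45 -0.08  6.38] [-0.002  0.003 -0.001] rows>= 1.4520318932974399 0.020007817896304042
```

Request:
{"name": "carry_out", "arguments": {"rows": "5 2 -0.1 2 0 0 0;5 4 -0.1 4 0 0 0;5 5 -0.1 5 0 0 0;5 5.7 -0.1 5.7 0 0 0;5 5.7 -0.1 5.7 0 0 0;5 6.1 -0.1 6.1 0 0 0;5 6.1 -0.1 6.1 0 0 0"}}

```text
time: 21.75
tcp_pos: [0.5277, -0.031, 0.1058]
tool_rot: [[-0.156, 0.976, 0.154], [0.689, 0.219, -0.691], [-0.708, -0.002, -0.706]]
contact_force: [0.1, -0.6, -1.2]
gripper_width: 0.059
```

Request:
{"name": "carry_out", "arguments": {"rows": "5 0.15 0 0.15 0 0 0;5 0.3 0 0.3 0 0 0;5 0.3 0 0.3 0 0 0"}}

```text
time: 22.12
tcp_pos: [0.5278, -0.031, 0.1028]
tool_rot: [[-0.155, 0.976, 0.153], [0.69, 0.218, -0.691], [-0.707, -0.001, -0.707]]
contact_force: [-1.4, -1.7, 6.6]
gripper_width: 0.0589
```

Contact came at the expected height (6.6 N). Release and back out.

Request:
{"name": "carry_out", "arguments": {"rows": "5 -0.05 0 -0.05 0 0 0;6.3 -0.05 0 -0.05 0 0 0;7 -0.05 0 -0.05 0 0 0;8.5 -0.05 0 -0.05 0 0 0;8.5 -0.05 0 -0.05 0 0 0;8.5 -0.05 0 -0.05 0 0 0;8.5 -2 0 -0.05 0 0 0;8.5 -5 0 -0.05 0 0 0;8.5 -9 0 -0.05 0 0 0;8.5 -14 0 -0.05 0 0 0;8.5 -14 0 -0.05 0 0 0;8.5 -14 0 -0.05 0 0 0"}}

```text
time: 23.62
tcp_pos: [0.549, -0.1267, 0.2004]
tool_rot: [[-0.156, 0.976, 0.153], [0.689, 0.219, -0.691], [-0.708, -0.002, -0.706]]
contact_force: [-0.5, 0.5, -0.4]
gripper_width: 0.0852
```

```bash
python3 - <<'E'
from h import *
from bench import status,viewer
s=status.state(); print(s["time"],s["tcp_pos"],s["contact_force"],s["gripper_width"])
d={n:viewer.grab_frame(n) for n in("top","wrist","side")}; pickle.dump((s,d),open("f9.pkl","wb"))
P=cloud(d["wrist"],s).reshape(-1,3); r=np.hypot(*(P[:,:2]-GOAL[:2]).T)
m=P[(P[:,2]>.064)&(P[:,2]<.08)&(r<.07)]; print("module",len(m),rect(m),np.median(m[:,2]))
print(np.linalg.lstsq(np.c_[np.ones(len(m)),m[:,:2]-GOAL[:2]],m[:,2],rcond=None)[0])
m=P[(P[:,2]>.0145)&(P[:,2]<.023)&(r<.09)]; print("disc",len(m),rect(m))
b=cv2.resize(d["side"]["pixels"][150:230,270:350],(400,400),interpolation=cv2.INTER_CUBIC)
cv2.imwrite("pics/w9.png",np.hstack([d["wrist"]["pixels"][:,120:520],b])[:,:,::-1])
E
```

```text
23.625 [ 0.54902319 -0.1267383   0.20037675] [-0.46380445  0.5455596  -0.35592   ] 0.08523684717549304
module 8225 (array([0.51892102, 0.00587311]), 60.039573669433594, 91.10275268554688, 12.420064926147461) 0.06704239792938921
[ 0.06780097  0.00257831 -0.00274183]
disc 12098 (array([0.52154871, 0.00125441]), 149.5755615234375, 138.25682067871094, 13.158811569213867)
```

View pics/w9.png

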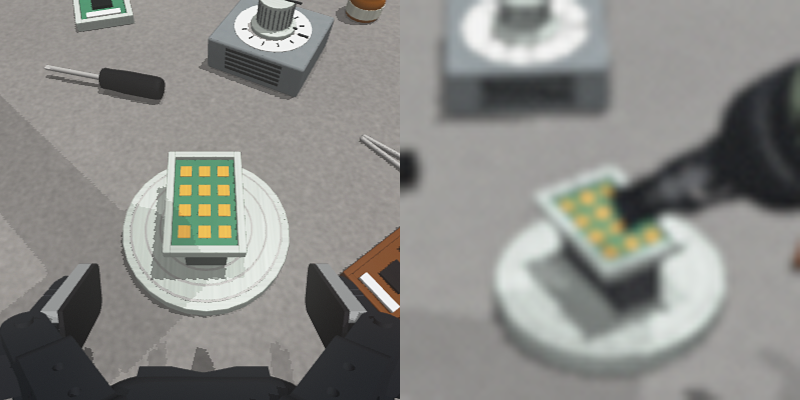

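The pads face is up (gold pads at (205,200)), lying square on the pedestal. One numeric cross-check of the centring and the dial from the same frames, then I'll hand in.

```bash
python3 - <<'E'
from h import *
s0,d0=pickle.load(open("f0.pkl","rb")); s,d=pickle.load(open("f9.pkl","rb"))
def disc(P,lo=.0155,hi=.024):
    P=P.reshape(-1,3); r=np.hypot(*(P[:,:2]-GOAL[:2]).T); m=P[(P[:,2]>lo)&(P[:,2]<hi)&(r<.085)]
    hl=cv2.convexHull((m[:,:2]*1000).astype(np.float32))[:,0]; A=np.c_[2*hl,np.ones(len(hl))]; x=np.linalg.lstsq(A,(hl**2).sum(1),rcond=None)[0]
    return x[:2],np.sqrt(x[2]+x[0]**2+x[1]**2)
def mod(P):
    P=P.reshape(-1,3); r=np.hypot(*(P[:,:2]-GOAL[:2]).T); m=P[(P[:,2]>.062)&(P[:,2]<.076)&(r<.058)]; return len(m),rect(m)
s5,d5=pickle.load(open("f5.pkl","rb"))
for n,P in (("top0",cloud(d0["top"])),("top9",cloud(d["top"])),("wrist9",cloud(d["wrist"],s)),("side0",cloud(d0["side"])),("side9",cloud(d["side"]))):
    print(n,"disc",disc(P),"mod",mod(P))
E
```

```text
top0 disc (array([518.88732926,   9.74467939]), np.float64(74.27290378514445)) mod (838, (array([0.51771576, 0.01450698]), 60.65557861328125, 90.07978820800781, 6.598684787750244))Traceback (most recent call last):
  File "<stdin>", line 11, in <module>
  File "<stdin>", line 5, in disc
TypeError: 'NoneType' object is not subscriptable
```

```bash
python3 - <<'E'
from h import *
s,d=pickle.load(open("f9.pkl","rb")); P=cloud(d["wrist"],s)
q=P.reshape(-1,3); r=np.hypot(*(q[:,:2]-GOAL[:2]).T); k=(r<.085)&(q[:,2]<.03)&(q[:,2]>.012); print(np.histogram(q[k,2],bins=np.arange(.012,.026,.001)))
m=q[k&(q[:,2]>np.median(q[k,2])-.0012)]
hl=cv2.convexHull((m[:,:2]*1000).astype(np.float32))[:,0]; x=np.linalg.lstsq(np.c_[2*hl,np.ones(len(hl))],(hl**2).sum(1),rcond=None)[0]
c=x[:2]; print("disc",c,np.sqrt(x[2]+c@c))
mc=np.array([518.9,5.9]); h=np.array([np.cos(HP),np.sin(HP)]); w=np.array([h[1],-h[0]]); print("along,across",(mc-c)@h,(mc-c)@w)
E
```

```text
(array([  28,   39,   27,   43,  153,  888, 3721, 5288, 1831,  147,   17,
         19,   13]), array([0.012, 0.013, 0.014, 0.015, 0.016, 0.017, 0.018, 0.019, 0.02 ,
       0.021, 0.022, 0.023, 0.024, 0.025]))
disc [520.30361867   6.4373124 ] 73.98727196604267
along,across -0.2129902340296458 -1.4877785961828793
```

```bash
python3 -c "
from bench import workorder,status
print(status.state()['time']); print(workorder.sign_off())"
```

```text
23.775
the job is handed in; nothing more can be done
None
```

The job is handed in at 23.8 s of the 61 s allowed; the hand-in gives no verdict. The module lies pad face up on the pedestal, and the dial is set to the long middle mark.

**What I did:** I turned the dial about 0.5 rad clockwise. I then gripped the module across its width with the tool tilted 45°, turned it on edge and seated it in the stand. From the other side I regripped it, turned it the rest of the way and set it back on the pedestal.

**Last checks:**
- **Module:** The gold pads are up in the last wrist view. Its centre is about 0.2 mm along and 1.5 mm across from the disc's centre, and its length is within about 0.5° of the pedestal's. It lies level within about 0.004 rad.
- **Dial:** The pointer stands at -14.8° against the controller's axis at -16°, about 0.02 rad off with 0.12 allowed. A rougher pointer reading that evening of checks gave -20.5°, about 0.08 rad off, and the mark's own reading gave -21°. Both are skewed by small centring errors and are still within tolerance.
- **Robot:** The gripper was open and clear of everything, with contact force near zero.

**Disagreements and gaps:**
- The cameras differ by about 2 mm on absolute position (disc at y = 9.7 mm from the top view, 6 to 8 mm from the wrist), so I judged the centring within the one wrist frame.
- The arm hid the stage from the top camera at the end, so that view could not confirm the centring.
- I did not measure the bystanders again at the end. The arm never came near them, and none looked moved in the pictures.

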